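Set the hold-down of a fingerboard slotting jig to a sliding fit

ROBOT

A 6-joint arm with a two-finger parallel gripper is mounted at the origin on the work surface. World frame = base frame: x ahead of the robot, y to its left, z up, the work surface at z = 0. Lengths are in mm, angles in rad, forces in N, time in s.
With the tool pointing down it reaches from about 300 to 775 mm from the base axis. Payload 14.6 kg.
Tool frame: the origin (TCP) lies at the very end of the fingers, on their centre line; the grasp point (between the pads) lies 19 mm behind it; z points along the fingers, y is the line along which they close (so a half turn about z gives the same grasp; the last joint's range is limited). The gripper opens to 85 mm and grips with 20 to 120 N. Pads are 22 mm wide; open, the fingers measure 114 mm over their backs; the gripper's body (76 mm by 85 mm) begins 54 mm behind the grasp point. The pads swing forward as they close: fully open they stand 13 mm farther back than shut.
Start: joints at [1.24, 0.3, 1.521, -0, 1.321, -0.067], TCP at [143.411, 530.964, 231.281] pointing down, gripper open.
Joint ranges: [-3.03, 3.03], [-0.79, 2.21], [0.23, 2.52], [-1.04, 4.18], [0, 3.07], [-2.55, 2.55]. Speed limits (rad/s): [2.22, 2.22, 2.57, 3.14, 3.14, 3.14].

INTERFACE

Orientations are given as a rotation vector (axis times angle).
In Python, from workcell import arm, camera, workorder gives the robot as it stands. The module is installed in compiled form; this text tells all that it offers.
- The arm moves only by the tool arm_command, never from a script. Its argument "deltas" is a list of rows, each an object with "travel": the shift along the tool's x, y, z in mm, a list of three; "dr": the turn, a rotation vector about the tool's x, y, z in degrees, a list of three; "claw": the closure, from 0 (fully open) to 1 (shut). In form: [{"travel": [tx, ty, tz], "dr": [rx, ry, rz], "claw": claw}, ...]. A call has 1 to 20 rows; each row is the pose to reach, as a shift and turn from the pose commanded when the call began, along the tool's axes at that moment; what a row does not reach only later rows make up. A row lasts 1/8 s, in which the tool goes at most 62.5 mm and 10.7 degrees, less where a joint would pass 70% of its speed; a pose out of reach is approached as far as the arm can. A call with a gripper value outside its range is refused whole. The fingers move at their own pace and stop on an object; "newtons" is the grip in N (left out, the last holds). Time passes only in rows, so rows that repeat a pose let the fingers close. It gives the time, the measured TCP pose, the force, the opening and the grip force at its end, in the units of the state.
- arm.get_state(): the state, without advancing time (a new reading comes with each control period).
- camera(name): name is "side" or "top" or "wrist"; returns a dict with "image" (400x640x3 uint8, blue, green, red), "fovy" (degrees; the focal length in pixels is half the picture's height over the tangent of half this angle, whatever the lens; pixels are square), "cx", "cy" (the principal point, pixels), "camera_from_world" (4x4, takes a point from world to camera coordinates). Camera axes: x right, y up, looking along -z (the intrinsics and any distortion apply to the point x, -y, -z); pixel columns grow to the right and rows downward; lengths in mm; the calibration is good to about 2 mm. The wrist camera is an equidistant fisheye: a pixel r from the principal point sees the ray r / f radians off the axis. A picture is of the moment at which its call begins. There is no depth.
- workorder.job_done(): hands the job in; it is judged then, once.
The state is a dict: "t": time; "q": joint angles; "dq": joint speeds; "effort": joint torques, N m; "tool_pos": TCP position; "eef_rot": TCP orientation; "contact_force": force on the tool from outside, world axes, zero at the start; "moment": the same for the moment, N m; "finger_gap": finger opening in mm; "grasp_force": force on a finger pad.
Only numpy, scipy, OpenCV 4.12 (cv2) and the standard library are available. Lean on these libraries where they do the work, as an engineer would, in place of code of your own. Each camera call takes 0.05 s, during which the arm holds its last target. There are 200 camera calls.

TASK

Slide the dark fingerboard blank along the channel of the slotting jig until its end is fully against the end stop. Then turn the red thumbscrew of the hold-down clockwise until it seats on the blank, back it off a quarter turn so that the blank can just be slid for the next slot, and keep hold of the thumbscrew there: finish with it still in your grip, so that it cannot creep while I nip up its lock nut. Leave the glue bottle, the yellow-lidded tub and the spanner alone.

Things in the scene. Friction and masses are not known exactly. Their poses are not given: they have to be found in the camera images.
- jig: slotting jig (mitre box) bolted to the bench, does not move: pale wooden bed 150 x 270 mm, 22 mm thick. Origin at bench level straight under the thumbscrew's axis; z up; y along the channel towards the end stop, x across it. Bed from y = -135 to +135 mm. Two fences, 18 mm wide, 8 mm high above the bed, leave a channel 63 mm wide (x = -31.5 to +31.5 mm)
- stop (a point): middle of the end stop's face, at the jig's y = +100 mm, 5 mm above the bed; axes as the jig. The stop is a wooden block 99 mm across, 22 mm thick, 26 mm high above the bed
- bridge (a point): on the screw's axis, at the top of the dark steel bridge over the channel, 84 mm above the bench; axes as the jig. Bar 108 mm across x, 30 mm along y, 10 mm thick, on two posts standing at x = 34 to 54 mm either side
- guides (a point): centre of the saw guides at the jig's y = -65 mm, at their top, 74 mm above the bench; axes as the jig. Four wooden posts stand on the fences at x = 32.5 to 52.5 mm and y within 20 mm of this point, the channel between them is free
- board: dark fingerboard blank, 60 wide x 260 long x 10 mm thick, about 140 g, loose, lying flat on the bed in the channel (1.5 mm play each side), already under the hold-down's pad. Origin at the centre of its underside, y along its length towards the stop, z up. It starts 50 to 80 mm short of the stop; its tail overhangs the bed even when home (25 mm); pushed at the tail face it slides with a few newtons
- board_nose (a point): middle of the blank's front end face (towards the stop), half way up its thickness; axes as the blank
- board_tail (a point): middle of the blank's rear end face (away from the stop), half way up its thickness; axes as the blank
- thumbscrew (a joint): turn of the hold-down's thumbscrew in rad: grows clockwise seen from above (closing). It comes hard against its seat at 9.42, the pad then pressing on the blank; smaller values are backed off. Right-hand thread, one turn (6.28) moves it 3 mm. It starts 1.9 to 3.2 rad short of the seat, turns against friction of 0.06 N m and stays where it is left
- wing: red thumb-piece on top of the thumbscrew, turning and sinking with it: upright flat blade 46 long x 11 thick x 26 mm high on a hub of 20 mm diameter. Origin on the screw's axis, 4 mm below the blade's lower edge, 30 mm below its top; x along the blade, z up. Seated, the blade spans 108 to 134 mm above the bench. Just below is the brass lock nut, 22 mm diameter, its top 9 mm below this origin
- presser: the hold-down's pad under the bridge, 30 mm diameter, 11 mm high, black rubber underneath, origin at the centre of its underside; the thumbscrew lowers it on to the blank; it does not turn
- glue: white glue bottle, 58 mm diameter, 150 mm high, standing behind the jig; origin at the centre of its underside; leave alone
- tub: white tub with a yellow lid, 94 mm diameter, 74 mm high, standing behind the jig; origin at the centre of its underside; leave alone
- spanner: steel spanner 150 mm long, lying on the bench on the robot's side of the jig; origin under its middle, x along its length; leave alone

How it is judged:
By the outcome, as a careful person would: the job done as asked, in the order asked, and still so for the second after the job is handed in, while the arm keeps its last pose, push and grip.
It also fails if it takes over 64 s, if anything falls off the work surface, if the arm or the gripper's body presses on something with over 40 N, if the wrist force passes 120 N, or if a joint passes its speed limit or range.

## Working session

There is one attempt and no reset: what is moved stays moved. The work goes in short steps, Python scripts to look and compute and a tool call to move; the robot and the scene stay as the last step left them, time stands still between calls to the robot, and variables do not carry over. Pictures are saved under pics/ and viewed, at most 10 in all, crops included, and the job is handed in when it is done.

Besides the shell and the picture viewer there is one more tool, called in YAML: its name, and indented under it one key for each argument. arm_command: Moves the arm, as the interface text tells. Its arguments: {"type":"object","properties":{"deltas":{"type":"array"},"newtons":{"type":"number"}},"required":["deltas"]}

```bash
mkdir -p pics; python3 - <<'E'
from workcell import arm,camera
import cv2,numpy as np,pickle
s=arm.get_state();print(s)
d={n:camera(n) for n in("top","side")}
pickle.dump(d,open('d0.pkl','wb'))
for n in d:
    c=d[n];print(n,c['fovy'],c['cx'],c['cy'],np.round(c['camera_from_world'],3).tolist());cv2.imwrite(f'pics/{n}0.png',c['image'])
E
```

```text
{'t': 0.0, 'q': array([ 1.24037137e+00,  3.00505612e-01,  1.52155095e+00,  3.42456121e-05,
        1.32071183e+00, -6.66318979e-02]), 'dq': array([-0.00122626,  0.00067993, -0.0008658 , -0.00122265, -0.00076848,
        0.00066438]), 'effort': array([-5.05787066e-04, -5.43495226e+01, -3.61795700e+01, -5.55491090e-05,
        3.93057431e-03, -3.41867735e-05]), 'tool_pos': array([143.34861416, 530.75933742, 230.71513033]), 'eef_rot': array([-4.13143173e-01, -3.11404120e+00,  1.80014967e-03]), 'contact_force': array([0.22165496, 0.04221131, 0.21514377]), 'moment': array([ 0.02646242,  0.06469505, -0.0309164 ]), 'grasp_force': 0.0, 'finger_gap': 85.38381223142612}
top 47.36417450281936 316.08972268263057 195.059670579951 [[-0.007, -1.0, -0.011, 78.689], [0.99, -0.008, 0.141, -603.442], [-0.141, -0.01, 0.99, -779.222], [0.0, 0.0, 0.0, 1.0]]
side 46.13428013466083 318.3933389709237 203.64312648274029 [[0.991, -0.131, -0.003, -574.79], [0.089, 0.662, 0.744, -154.257], [-0.095, -0.738, 0.668, -863.936], [0.0, 0.0, 0.0, 1.0]]
```

View pics/top0.png

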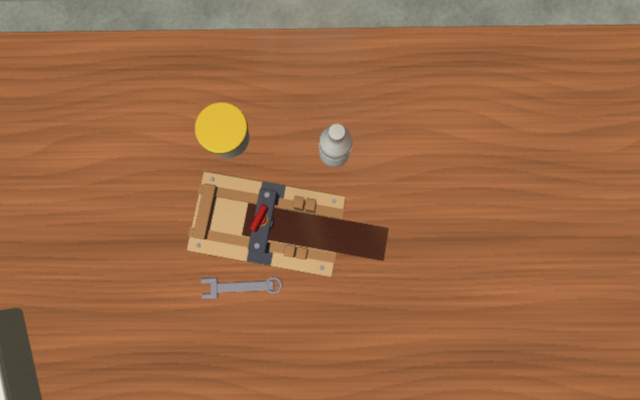

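View pics/side0.png

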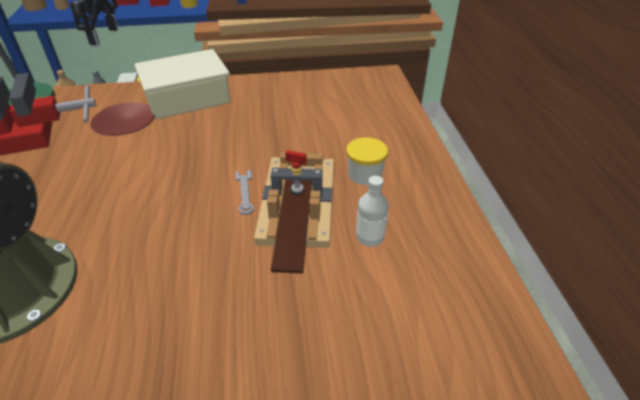

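Top view: the jig is at about (265,225) with the stop on the left (205,210), the board's tail on the right (388,242), and the red wing at (259,218). The tub, bottle and spanner are all clear of it. In the side view the tail is at (288,270) and the wing at (296,157).

```bash
cat > h.py <<'E'
import numpy as np,cv2,pickle
def f(c):return 200/np.tan(np.radians(c['fovy'])/2)
def ray(c,u,v):
    T=c['camera_from_world'];R=T[:3,:3];F=f(c)
    return -R.T@T[:3,3],R.T@np.array([(u-c['cx'])/F,-(v-c['cy'])/F,-1])
def onz(c,u,v,z):
    o,d=ray(c,u,v);return o+d*(z-o[2])/d[2]
def proj(c,p):
    T=c['camera_from_world'];q=T[:3,:3]@np.array(p)+T[:3,3];F=f(c)
    return np.array([c['cx']+F*q[0]/-q[2],c['cy']-F*q[1]/-q[2]])
def big(m):
    cs,_=cv2.findContours(m.astype(np.uint8),cv2.RETR_EXTERNAL,cv2.CHAIN_APPROX_NONE)
    return max(cs,key=cv2.contourArea)
def red(im):
    b,g,r=[im[...,i].astype(int) for i in range(3)]
    return (r>110)&(g<50)&(b<50)&(r>2.5*g)
E
python3 - <<'E'
from h import *
d=pickle.load(open('d0.pkl','rb'))
c=d['top'];im=c['image']
hsv=cv2.cvtColor(im,cv2.COLOR_BGR2HSV)
for u,v in [(365,240),(330,220),(202,210),(230,215),(262,245),(225,180),(400,300),(260,218)]:print(u,v,im[v,u])
b,g,r=[im[...,i].astype(int) for i in range(3)]
roi=np.zeros(b.shape,bool);roi[165:285,180:400]=1
bd=(r<90)&(r>g+15)&(r>25)&roi
def show(n,m,z):
    ct=big(m)[:,0,:]
    P=np.array([onz(c,u,v,z)[:2] for u,v in ct],np.float32)
    (x,y),(w,h),a=cv2.minAreaRect(P)
    print(n,'ctr',x,y,'size',w,h,a,'corners',np.round(cv2.boxPoints(((x,y),(w,h),a)),1).tolist())
show('board',bd,32)
# wing
m=red(im)&roi;print(m.sum());show('wing',m,134-2+0)
# bed, pale
pale=(r>190)&(g>140)&(b>80)&roi;print(pale.sum())
pts=np.argwhere(pale)[:,::-1]
P=np.array([onz(c,u,v,22)[:2] for u,v in pts],np.float32);
print('bed',cv2.minAreaRect(P),np.round(cv2.boxPoints(cv2.minAreaRect(P)),1).tolist())
dk=(abs(r-b)<22)&(r<75)&roi
show('bridge',dk,84)
vis=cv2.resize(im[160:290,180:400],None,fx=3.6,fy=3.6,interpolation=cv2.INTER_CUBIC)
cv2.imwrite('pics/crop.png',vis)
s=d['side'];ms=red(s['image']);ms[:130]=0;ms[180:]=0;ms[:,:250]=0
ct=big(ms)[:,0,:];print('side wing',ct.mean(0),ct.min(0),ct.max(0))
E
```

```text
365 240 [30 42 74]
330 220 [28 40 73]
202 210 [ 77 123 170]
230 215 [124 171 207]
262 245 [85 80 78]
225 180 [118 167 202]
400 300 [ 61  98 154]
260 218 [ 24  28 135]
board ctr 534.4177856445312 54.420654296875 size 210.45306396484375 61.0789794921875 79.07545471191406 corners [[484.5, -43.099998474121094], [544.5, -54.70000076293945], [584.2999877929688, 152.0], [524.4000244140625, 163.5]]
188
wing ctr 556.2970581054688 167.02642822265625 size 9.37558364868164 44.092689514160156 63.87687301635742 corners [[534.4000244140625, 172.5], [574.0, 153.10000610351562], [578.2000122070312, 161.5], [538.5999755859375, 180.89999389648438]]
3788
bed ((555.5023803710938, 167.17373657226562), (266.5427551269531, 147.3553466796875), 79.41849517822266) [[458.6000061035156, 49.70000076293945], [603.5, 22.600000381469727], [652.4000244140625, 284.6000061035156], [507.6000061035156, 311.70001220703125]]
bridge ctr 556.7102661132812 150.74771118164062 size 112.76936340332031 30.904438018798828 0.5838742852210999 corners [[500.20001220703125, 165.60000610351562], [500.5, 134.6999969482422], [613.2000122070312, 135.89999389648438], [612.9000244140625, 166.8000030517578]]
side wing [295.43396226 157.67924528] [286 152] [304 167]
```

View pics/crop.png

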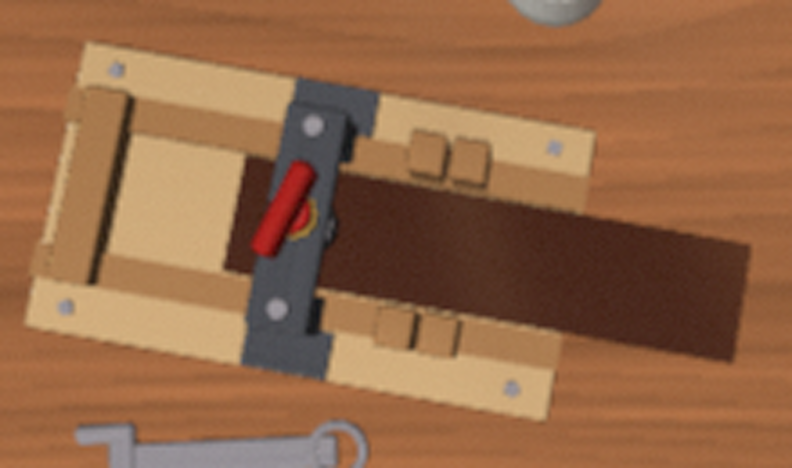

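The jig axis is at (556,167) with its y axis at 79.4°. The bed and wing centres agree within 1 mm. The tail is at jig y≈-220, so it has 60 mm to go, which is in range. I'll move behind the tail and then down, fingers shut.

arm_command:
  deltas:
    - {"travel":[-514,-498,0],"dr":[0,0,-4.5],"claw":1}
    - {"travel":[-514,-498,0],"dr":[0,0,-4.5],"claw":1}
    - {"travel":[-514,-498,0],"dr":[0,0,-4.5],"claw":1}
    - {"travel":[-514,-498,0],"dr":[0,0,-4.5],"claw":1}
    - {"travel":[-514,-498,0],"dr":[0,0,-4.5],"claw":1}
    - {"travel":[-514,-498,0],"dr":[0,0,-4.5],"claw":1}
    - {"travel":[-514,-498,0],"dr":[0,0,-4.5],"claw":1}
    - {"travel":[-514,-498,0],"dr":[0,0,-4.5],"claw":1}
    - {"travel":[-514,-498,0],"dr":[0,0,-4.5],"claw":1}
    - {"travel":[-514,-498,0],"dr":[0,0,-4.5],"claw":1}
    - {"travel":[-514,-498,0],"dr":[0,0,-4.5],"claw":1}
    - {"travel":[-514,-498,0],"dr":[0,0,-4.5],"claw":1}
    - {"travel":[-514,-498,0],"dr":[0,0,-4.5],"claw":1}
    - {"travel":[-514,-498,213],"dr":[0,0,-4.5],"claw":1}
    - {"travel":[-514,-498,213],"dr":[0,0,-4.5],"claw":1}
    - {"travel":[-514,-498,213],"dr":[0,0,-4.5],"claw":1}
    - {"travel":[-514,-498,213],"dr":[0,0,-4.5],"claw":1}
    - {"travel":[-514,-498,213],"dr":[0,0,-4.5],"claw":1}
  newtons: 40

```text
t: 2.35
tool_pos: [508.5, -82.9, 16.9]
eef_rot: [-0.289, -3.125, -0.001]
contact_force: [0.6, -0.2, 1.1]
finger_gap: -0.1
grasp_force: 0.0
```

arm_command:
  deltas:
    - {"travel":[0,8,0],"dr":[0,0,0],"claw":1}
    - {"travel":[0,14,0],"dr":[0,0,0],"claw":1}
    - {"travel":[0,18,0],"dr":[0,0,0],"claw":1}
    - {"travel":[0,22,0],"dr":[0,0,0],"claw":1}
    - {"travel":[0,26,0],"dr":[0,0,0],"claw":1}
    - {"travel":[0,30,0],"dr":[0,0,0],"claw":1}
    - {"travel":[0,35,0],"dr":[0,0,0],"claw":1}
    - {"travel":[0,40,0],"dr":[0,0,0],"claw":1}
    - {"travel":[0,45,0],"dr":[0,0,0],"claw":1}
    - {"travel":[0,50,0],"dr":[0,0,0],"claw":1}
    - {"travel":[0,55,0],"dr":[0,0,0],"claw":1}
    - {"travel":[0,60,0],"dr":[0,0,0],"claw":1}
    - {"travel":[0,65,0],"dr":[0,0,0],"claw":1}
    - {"travel":[0,70,0],"dr":[0,0,0],"claw":1}

```text
t: 4.1
tool_pos: [522.7, -14.7, 18.2]
eef_rot: [-0.291, -3.128, -0.0]
contact_force: [0.1, -0.3, -0.1]
finger_gap: 0.4
grasp_force: 0.4
```

```bash
python3 - <<'E'
from workcell import arm,camera
from h import *
c=camera('top');im=c['image'];pickle.dump(c,open('d1.pkl','wb'))
cv2.imwrite('pics/c1.png',cv2.resize(im[160:290,180:400],None,fx=3.6,fy=3.6,interpolation=cv2.INTER_CUBIC))
print(arm.get_state()['tool_pos'],arm.get_state()['contact_force'])
E
```

```text
[522.74996665 -14.20946385  18.23248021] [ 0.22735379  0.01315449 -0.21218653]
```

View pics/c1.png

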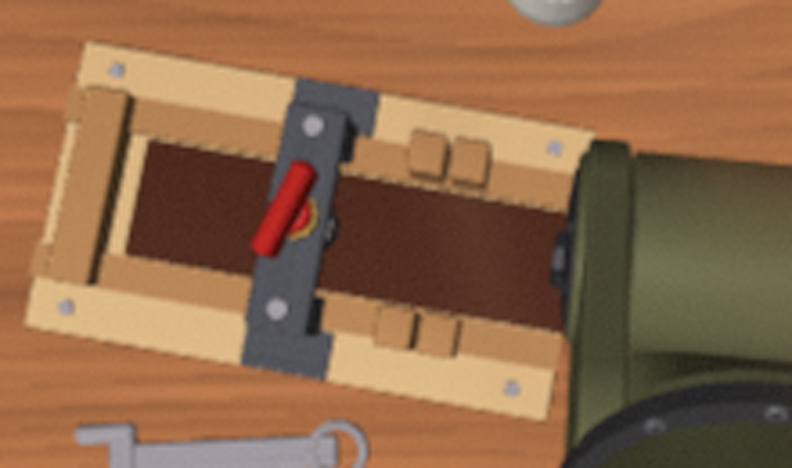

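The board's nose is now about 5–8 mm from the stop. I'll push on in small steps and watch the force.

arm_command:
  deltas:
    - {"travel":[0,1.5,0],"dr":[0,0,0],"claw":1}
    - {"travel":[0,3,0],"dr":[0,0,0],"claw":1}
    - {"travel":[0,4,0],"dr":[0,0,0],"claw":1}
    - {"travel":[0,5,0],"dr":[0,0,0],"claw":1}

```text
t: 4.65
tool_pos: [523.6, -10.1, 18.3]
eef_rot: [-0.291, -3.128, -0.0]
contact_force: [-0.4, -0.1, -0.2]
finger_gap: 0.1
grasp_force: 0.3
```

arm_command:
  deltas:
    - {"travel":[0,1,0],"dr":[0,0,0],"claw":1}
    - {"travel":[0,2,0],"dr":[0,0,0],"claw":1}

```text
t: 4.9
tool_pos: [524.0, -8.1, 18.3]
eef_rot: [0.291, 3.128, 0.0]
contact_force: [0.4, -0.4, 0.9]
finger_gap: 0.2
grasp_force: 0.3
```

arm_command:
  deltas:
    - {"travel":[0,1,0],"dr":[0,0,0],"claw":1}
    - {"travel":[0,2,0],"dr":[0,0,0],"claw":1}

```text
t: 5.15
tool_pos: [524.3, -6.1, 18.3]
eef_rot: [-0.291, -3.128, 0.0]
contact_force: [-0.0, -0.3, -0.6]
finger_gap: -0.4
grasp_force: 0.3
```

arm_command:
  deltas:
    - {"travel":[0,1,0],"dr":[0,0,0],"claw":1}
    - {"travel":[0,1.5,0],"dr":[0,0,0],"claw":1}

```text
t: 5.4
tool_pos: [524.6, -4.7, 18.3]
eef_rot: [-0.29, -3.128, 0.0]
contact_force: [-1.1, -3.2, -0.2]
finger_gap: -0.2
grasp_force: 1.7
```

arm_command:
  deltas:
    - {"travel":[0,0.5,0],"dr":[0,0,0],"claw":1}
    - {"travel":[0,1,0],"dr":[0,0,0],"claw":1}

```text
t: 5.65
tool_pos: [524.6, -4.5, 18.3]
eef_rot: [-0.29, -3.128, 0.002]
contact_force: [-2.5, -10.9, 0.5]
finger_gap: -0.1
grasp_force: 5.6
```

The board has stalled against the stop at 11 N. I'll hold briefly, back off, rise and look.

arm_command:
  deltas:
    - {"travel":[0,0.5,0],"dr":[0,0,0],"claw":1}
    - {"travel":[0,0.5,0],"dr":[0,0,0],"claw":1}
    - {"travel":[0,-5,0],"dr":[0,0,0],"claw":1}
    - {"travel":[0,-60,0],"dr":[0,0,0],"claw":1}
    - {"travel":[0,-60,-190],"dr":[0,0,0],"claw":0}
    - {"travel":[0,-60,-190],"dr":[0,0,0],"claw":0}
    - {"travel":[0,-60,-190],"dr":[0,0,0],"claw":0}
    - {"travel":[0,-60,-190],"dr":[0,0,0],"claw":0}

```text
t: 6.65
tool_pos: [515.3, -62.9, 213.0]
eef_rot: [0.29, 3.12, -0.001]
contact_force: [-0.2, 0.3, -0.9]
finger_gap: 72.1
grasp_force: 0.0
```

```bash
python3 - <<'E'
from workcell import arm,camera
from h import *
s=arm.get_state();print(s['t'],s['tool_pos'],s['eef_rot'],s['finger_gap'],s['q'])
c=camera('top');im=c['image'];pickle.dump((c,camera('side')),open('d2.pkl','wb'))
v=im[160:290,180:400]
cv2.imwrite('pics/c2.png',cv2.resize(v,None,fx=3.6,fy=3.6,interpolation=cv2.INTER_CUBIC))
m=red(im);m[:170]=0;m[280:]=0;m[:,:200]=0;m[:,320:]=0
ct=big(m)[:,0,:]
P=np.array([onz(c,u,v,133)[:2] for u,v in ct],np.float32);print(cv2.minAreaRect(P))
a=cv2.fitLine(P,cv2.DIST_L2,0,.01,.01).ravel();print('line',a,np.degrees(np.arctan2(a[1],a[0])))
Q=np.array([onz(c,u,v,133)[:2] for v,u in np.argwhere(m)]);w,V=np.linalg.eigh(np.cov(Q.T));print(Q.mean(0),np.degrees(np.arctan2(V[1,1],V[0,1])))
# jig axis projected at several heights
print('proj axis z=134',proj(c,[556,167,134]))
# bridge dark bar ends: screws at bridge
E
```

```text
6.65 [515.30304975 -62.93181635 213.02518527] [ 2.89708310e-01  3.11965852e+00 -8.12470192e-04] 72.11477650034493 [-1.92241218e-01  2.42651430e-01  1.63740122e+00  3.47997673e-04
  1.25301967e+00 -1.57794525e+00]
((555.8865356445312, 167.0257568359375), (10.100838661193848, 44.7269287109375), 62.662906646728516)
line [ 8.907449e-01 -4.545035e-01  5.558463e+02  1.668602e+02] -27.032993
[555.16499273 165.94125875] 152.6232887042542
proj axis z=134 [257.46058473 217.32783641]
```

View pics/c2.png

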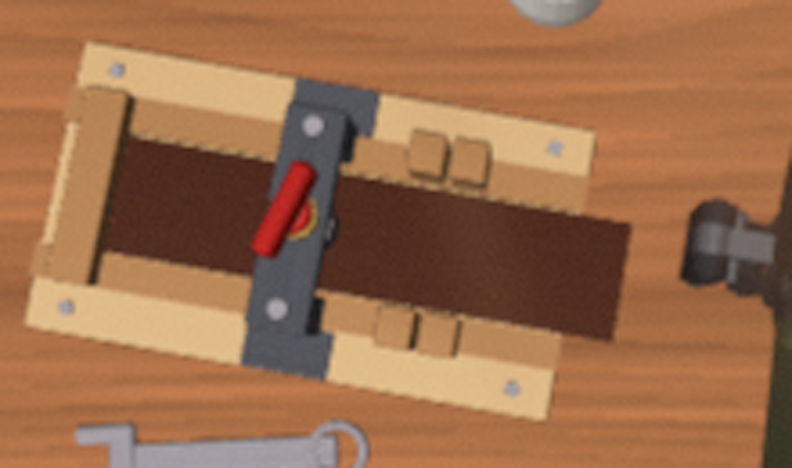

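The board is home against the stop, with no gap left (nose at x≈100–125 px in the crop). The TCP stalled at jig y = -174.4 against an expected -174.5, which confirms the calibration. I'll check the wing with the side camera.

```bash
python3 - <<'E'
from h import *
t,s=pickle.load(open('d2.pkl','rb'))
im=s['image'].astype(int);r=im[...,2];g=im[...,1];b=im[...,0]
m=(r>90)&(g<60)&(b<60)&(r>2*g);m[:135]=0;m[185:]=0;m[:,:260]=0;m[:,330:]=0
ct=big(m)[:,0,:];print(ct.min(0),ct.max(0))
p=np.argwhere(m)[:,::-1].mean(0);print(p)
# predicted blade outline centre for axis (556,167), blade 109..135, angle -27
a=np.radians(-27);ux=np.array([np.cos(a),np.sin(a),0]);uy=np.array([-ux[1],ux[0],0])
for dx in(-2,0,2):
  Q=np.array([proj(s,np.array([556+dx,167,z])+i*23*ux+j*5.5*uy) for z in(109,135) for i in(-1,1) for j in(-1,1)])
  print(dx,Q.min(0),Q.max(0))
E
```

```text
[290 152] [305 167]
[297.37755102 159.39795918]
-2 [283.24213278 147.46015706] [306.65466869 165.22886412]
0 [284.22747479 147.38394196] [307.62152969 165.14896455]
2 [285.21242207 147.30775714] [308.5880088  165.06909679]
```

arm_command:
  deltas:
    - {"travel":[2.3,233.5,0],"dr":[0,0,16.4],"claw":0}
    - {"travel":[2.3,233.5,0],"dr":[0,0,16.4],"claw":0}
    - {"travel":[2.3,233.5,0],"dr":[0,0,16.4],"claw":0}
    - {"travel":[2.3,233.5,0],"dr":[0,0,16.4],"claw":0}
    - {"travel":[2.3,233.5,0],"dr":[0,0,16.4],"claw":0}
    - {"travel":[2.3,233.5,0],"dr":[0,0,16.4],"claw":0}
    - {"travel":[2.3,233.5,0],"dr":[0,0,16.4],"claw":0}

```text
t: 7.62
tool_pos: [554.4, 166.1, 207.7]
eef_rot: [-0.736, -3.053, 0.001]
contact_force: [0.7, 0.3, 0.1]
finger_gap: 85.2
grasp_force: 0.0
```

```bash
python3 - <<'E'
from workcell import arm,camera
from h import *
s=arm.get_state();print(s['t'],s['tool_pos'],s['eef_rot'],s['finger_gap'],s['q'])
c=camera('wrist');cv2.imwrite('pics/w1.png',c['image']);pickle.dump(c,open('w1.pkl','wb'))
E
```

```text
7.625 [554.38831418 166.1081446  207.72209109] [-7.35646359e-01 -3.05337858e+00  7.21400879e-04] 85.2393336651975 [ 2.27842510e-01  3.83435090e-01  1.46520922e+00 -3.37542002e-05
  1.29390945e+00 -8.70098850e-01]
```

View pics/w1.png

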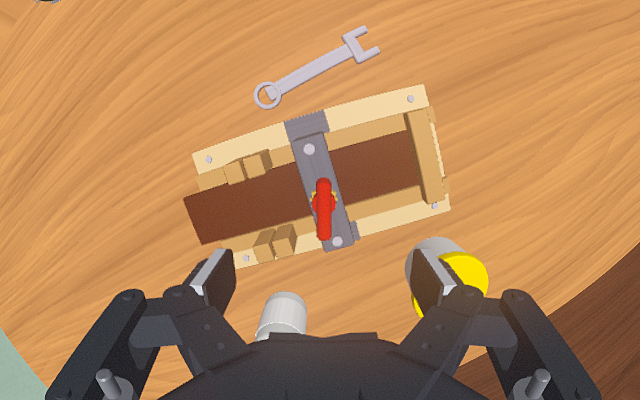

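The wrist view shows the red wing at about (323,208), upright between the fingers and aligned with them. I'll refine its position from this view.

```bash
python3 - <<'E'
from h import *
c=pickle.load(open('w1.pkl','rb'));T=c['camera_from_world'];R=T[:3,:3];F=f(c);o=-R.T@T[:3,3]
print(np.round(o,1),F)
def won(u,v,z):
    x,y=u-c['cx'],v-c['cy'];r=np.hypot(x,y);th=r/F
    d=R.T@np.array([np.sin(th)*x/r,-np.sin(th)*y/r,-np.cos(th)]);return o+d*(z-o[2])/d[2]
im=c['image'].astype(int);b,g,r=im[...,0],im[...,1],im[...,2]
m=(r>130)&(g<60)&(b<60);m[:150]=0;m[260:]=0
ct=big(m)[:,0,:];print(ct.min(0),ct.max(0))
P=np.array([won(u,v,134.5)[:2] for u,v in ct],np.float32);print(cv2.minAreaRect(P))
for z in(109,134.5):
  # far end (top of image) & near end
  sel=np.argwhere(m);v0,v1=sel[:,0].min(),sel[:,0].max()
  for v in(v0+2,v1-2):print(z,v,won(sel[sel[:,0]==v][:,1].mean(),v,z))
# bridge screw heads midpoint at z=84
for u,v in[(309,149),(337,241)]:print(won(u,v,86))
E
```

```text
[493.1 197.3 351.1] 309.70691628693146
[312 178] [334 239]
((552.983642578125, 166.99929809570312), (16.032207489013672, 46.90243911743164), 63.560691833496094)
109 180 [538.12578983 174.54707364 109.        ]
109 237 [582.15014336 153.16981354 109.        ]
134.5 180 [533.3809578 176.9413403 134.5      ]
134.5 237 [572.76902561 157.81535881 134.5       ]
[512.67991467 174.06459811  86.        ]
[599.65933544 157.80909786  86.        ]
```

arm_command:
  deltas:
    - {"travel":[-1.1,1.3,50],"dr":[0,0,0],"claw":0}
    - {"travel":[-1.1,1.3,80],"dr":[0,0,0],"claw":0}
    - {"travel":[-1.1,1.3,97],"dr":[0,0,0],"claw":0}
    - {"travel":[-1.1,1.3,97],"dr":[0,0,0],"claw":0}

```text
t: 8.18
tool_pos: [555.9, 167.4, 110.9]
eef_rot: [-0.734, -3.054, 0.001]
contact_force: [0.4, 0.5, -0.4]
finger_gap: 85.5
grasp_force: 0.0
```

arm_command:
  deltas:
    - {"travel":[0,0,0],"dr":[0,0,0],"claw":1}
    - {"travel":[0,0,0],"dr":[0,0,0],"claw":1}
    - {"travel":[0,0,0],"dr":[0,0,0],"claw":1}
    - {"travel":[0,0,0],"dr":[0,0,0],"claw":1}
    - {"travel":[0,0,0],"dr":[0,0,0],"claw":1}
    - {"travel":[0,0,0],"dr":[0,0,0],"claw":1}
    - {"travel":[0,0,0],"dr":[0,0,0],"claw":1}
    - {"travel":[0,0,0],"dr":[0,0,0],"claw":1}
  newtons: 40

```text
t: 9.18
tool_pos: [555.9, 167.3, 111.7]
eef_rot: [-0.734, -3.054, 0.002]
contact_force: [-3.5, -6.2, 5.6]
finger_gap: 10.1
grasp_force: 41.7
```

```bash
cat > st.py <<'E'
from workcell import arm
from h import *
s=arm.get_state();R=cv2.Rodrigues(s['eef_rot'])[0]
print(round(s['t'],2),'pos',np.round(s['tool_pos'],2),'yaw',round(np.degrees(np.arctan2(R[1,1],R[0,1])),2),'F',np.round(s['contact_force'],1),'M',np.round(s['moment'],3),'gap',round(s['finger_gap'],2),'g',round(s['grasp_force'],1),'q6',round(np.degrees(s['q'][5]),2), 'eff6',round(s['effort'][5],3))
E
python3 st.py
```

```text
9.18 pos [555.91 167.28 111.68] yaw 62.99 F [-3.5 -6.2  5.6] M [-1.054  0.775  0.044] gap 10.09 g 41.7 q6 -49.8 eff6 0.049
```

Gripped, gap 10.1 mm. I'll turn 96° first, which is under the minimum of 109°, following the thread and relieving the side load.

arm_command:
  deltas:
    - {"travel":[0,-0.6,-0.6],"dr":[0,0,0],"claw":1}
    - {"travel":[0,-0.6,-0.5],"dr":[0,0,8],"claw":1}
    - {"travel":[0,-0.6,-0.5],"dr":[0,0,16],"claw":1}
    - {"travel":[0,-0.6,-0.4],"dr":[0,0,24],"claw":1}
    - {"travel":[0,-0.6,-0.3],"dr":[0,0,32],"claw":1}
    - {"travel":[0,-0.6,-0.3],"dr":[0,0,40],"claw":1}
    - {"travel":[0,-0.6,-0.2],"dr":[0,0,48],"claw":1}
    - {"travel":[0,-0.6,-0.1],"dr":[0,0,56],"claw":1}
    - {"travel":[0,-0.6,-0.1],"dr":[0,0,64],"claw":1}
    - {"travel":[0,-0.6,0],"dr":[0,0,72],"claw":1}
    - {"travel":[0,-0.6,0.1],"dr":[0,0,80],"claw":1}
    - {"travel":[0,-0.6,0.1],"dr":[0,0,88],"claw":1}
    - {"travel":[0,-0.6,0.2],"dr":[0,0,96],"claw":1}
    - {"travel":[0,-0.6,0.2],"dr":[0,0,96],"claw":1}

```text
t: 10.92
tool_pos: [556.0, 166.8, 111.0]
eef_rot: [2.762, 1.495, -0.0]
contact_force: [1.6, -4.9, -0.7]
finger_gap: 10.5
grasp_force: 40.4
```

```bash
python3 st.py
```

```text
10.93 pos [556.04 166.78 110.98] yaw -33.14 F [ 1.6 -4.9 -0.7] M [-1.054 -0.467 -0.065] gap 10.5 g 40.4 q6 46.27 eff6 1.156
```

arm_command:
  deltas:
    - {"travel":[0,0,0],"dr":[0,0,4],"claw":1}
    - {"travel":[0,0,0.1],"dr":[0,0,8],"claw":1}
    - {"travel":[0,0,0.1],"dr":[0,0,12],"claw":1}

```text
t: 11.3
tool_pos: [556.1, 166.7, 110.9]
eef_rot: [2.903, 1.198, 0.0]
contact_force: [2.1, -5.1, -2.1]
finger_gap: 10.1
grasp_force: 40.4
```

```bash
python3 st.py
```

```text
11.3 pos [556.06 166.73 110.92] yaw -45.14 F [ 2.1 -5.1 -2.1] M [-1.172 -0.495  0.087] gap 10.06 g 40.4 q6 58.28 eff6 -1.102
```

arm_command:
  deltas:
    - {"travel":[0,0,0],"dr":[0,0,4],"claw":1}
    - {"travel":[0,0,0.1],"dr":[0,0,8],"claw":1}

```text
t: 11.55
tool_pos: [556.1, 166.7, 110.8]
eef_rot: [2.979, 0.993, 0.0]
contact_force: [1.5, -5.4, -1.1]
finger_gap: 10.1
grasp_force: 40.6
```

```bash
python3 st.py
```

```text
11.55 pos [556.06 166.7  110.81] yaw -53.14 F [ 1.5 -5.4 -1.1] M [-1.255 -0.472  0.113] gap 10.06 g 40.6 q6 66.28 eff6 -1.102
```

arm_command:
  deltas:
    - {"travel":[0,0,0],"dr":[0,0,4],"claw":1}
    - {"travel":[0,0,0.1],"dr":[0,0,8],"claw":1}

```text
t: 11.8
tool_pos: [556.1, 166.6, 110.8]
eef_rot: [3.041, 0.783, 0.0]
contact_force: [2.0, -5.6, -1.2]
finger_gap: 10.1
grasp_force: 40.6
```

```bash
python3 st.py
```

```text
11.8 pos [556.07 166.65 110.76] yaw -61.13 F [ 2.  -5.6 -1.2] M [-1.345 -0.339  0.029] gap 10.11 g 40.6 q6 74.27 eff6 -1.102
```

arm_command:
  deltas:
    - {"travel":[0,0.4,0],"dr":[0,0,4],"claw":1}
    - {"travel":[0,0.4,0.1],"dr":[0,0,8],"claw":1}

```text
t: 12.05
tool_pos: [556.2, 166.4, 110.7]
eef_rot: [3.089, 0.569, 0.0]
contact_force: [0.9, -4.7, 0.8]
finger_gap: 10.2
grasp_force: 40.8
```

```bash
python3 st.py
```

```text
12.05 pos [556.18 166.41 110.72] yaw -69.14 F [ 0.9 -4.7  0.8] M [-1.167 -0.146  0.101] gap 10.2 g 40.8 q6 82.24 eff6 -1.106
```

arm_command:
  deltas:
    - {"travel":[0,0,0],"dr":[0,0,4],"claw":1}
    - {"travel":[0,0,0.1],"dr":[0,0,8],"claw":1}

```text
t: 12.3
tool_pos: [556.2, 166.4, 110.7]
eef_rot: [3.121, 0.352, 0.0]
contact_force: [0.1, -5.2, 2.0]
finger_gap: 10.0
grasp_force: 40.9
```

```bash
python3 st.py
```

```text
12.3 pos [556.18 166.37 110.69] yaw -77.14 F [ 0.1 -5.2  2. ] M [-1.219 -0.097  0.016] gap 9.98 g 40.9 q6 90.24 eff6 -1.097
```

arm_command:
  deltas:
    - {"travel":[0,0,0],"dr":[0,0,4],"claw":1}
    - {"travel":[0,0,0],"dr":[0,0,8],"claw":1}

```text
t: 12.55
tool_pos: [556.2, 166.3, 110.7]
eef_rot: [3.138, 0.133, 0.0]
contact_force: [0.6, -5.1, -0.4]
finger_gap: 10.2
grasp_force: 40.8
```

```bash
python3 st.py
```

```text
12.55 pos [556.15 166.33 110.69] yaw -85.14 F [ 0.6 -5.1 -0.4] M [-1.312 -0.023  0.05 ] gap 10.2 g 40.8 q6 98.24 eff6 -1.093
```

arm_command:
  deltas:
    - {"travel":[0,0.4,0],"dr":[0,0,3],"claw":1}
    - {"travel":[0,0.4,0.1],"dr":[0,0,6],"claw":1}

```text
t: 12.8
tool_pos: [556.2, 166.1, 110.7]
eef_rot: [3.141, -0.03, 0.001]
contact_force: [0.5, -4.5, 2.3]
finger_gap: 10.2
grasp_force: 41.0
```

```bash
python3 st.py
```

```text
12.8 pos [556.2  166.15 110.67] yaw -91.1 F [ 0.5 -4.5  2.3] M [-1.006  0.059  0.052] gap 10.19 g 41.0 q6 104.17 eff6 -0.8
```

arm_command:
  deltas:
    - {"travel":[0,0,0],"dr":[0,0,3],"claw":1}
    - {"travel":[0,0,0.1],"dr":[0,0,6],"claw":1}

```text
t: 13.05
tool_pos: [556.2, 166.1, 110.7]
eef_rot: [3.135, -0.195, 0.001]
contact_force: [-0.3, -4.7, 3.3]
finger_gap: 10.1
grasp_force: 41.2
```

```bash
python3 st.py
```

```text
13.05 pos [556.19 166.13 110.65] yaw -97.1 F [-0.3 -4.7  3.3] M [-1.151  0.207  0.115] gap 10.07 g 41.2 q6 110.17 eff6 -0.797
```

arm_command:
  deltas:
    - {"travel":[0,0,0],"dr":[0,0,3],"claw":1}
    - {"travel":[0,0,0],"dr":[0,0,6],"claw":1}

```text
t: 13.3
tool_pos: [556.1, 166.2, 110.7]
eef_rot: [3.12, -0.358, 0.001]
contact_force: [-1.5, -4.0, 4.1]
finger_gap: 10.1
grasp_force: 44.1
```

```bash
python3 st.py
```

```text
13.3 pos [556.12 166.2  110.68] yaw -103.07 F [-1.5 -4.   4.1] M [-0.796  0.392  0.666] gap 10.12 g 44.1 q6 116.14 eff6 -0.185
```

Torque jumped to 0.67 N m, so it is seating near yaw -100°. I'll take a 1° step to get the slope, then release it and find the onset.

arm_command:
  deltas:
    - {"travel":[0,0,0],"dr":[0,0,1],"claw":1}
    - {"travel":[0,0,0],"dr":[0,0,1],"claw":1}

```text
t: 13.55
tool_pos: [556.1, 166.4, 110.7]
eef_rot: [3.118, -0.381, 0.001]
contact_force: [-2.0, -5.1, 4.9]
finger_gap: 10.2
grasp_force: 47.5
```

```bash
python3 st.py
```

```text
13.55 pos [556.07 166.43 110.66] yaw -103.93 F [-2.  -5.1  4.9] M [-1.164  0.414  0.862] gap 10.24 g 47.5 q6 117.01 eff6 0.996
```

arm_command:
  deltas:
    - {"travel":[0,0,0],"dr":[0,0,-2],"claw":1}
    - {"travel":[0,0,0],"dr":[0,0,-2],"claw":1}

```text
t: 13.8
tool_pos: [556.2, 166.3, 110.6]
eef_rot: [3.124, -0.327, 0.001]
contact_force: [-0.1, -5.2, 4.7]
finger_gap: 10.4
grasp_force: 41.7
```

```bash
python3 st.py
```

```text
13.8 pos [556.17 166.28 110.64] yaw -101.94 F [-0.1 -5.2  4.7] M [-1.333  0.31   0.328] gap 10.44 g 41.7 q6 115.0 eff6 0.032
```

arm_command:
  deltas:
    - {"travel":[0,0,0],"dr":[0,0,-1],"claw":1}
    - {"travel":[0,0,0],"dr":[0,0,-1],"claw":1}

```text
t: 14.05
tool_pos: [556.2, 166.3, 110.6]
eef_rot: [3.127, -0.3, 0.001]
contact_force: [-0.6, -6.8, 5.1]
finger_gap: 10.0
grasp_force: 41.4
```

```bash
python3 st.py
```

```text
14.05 pos [556.19 166.26 110.64] yaw -100.98 F [-0.6 -6.8  5.1] M [-1.354  0.257  0.024] gap 9.97 g 41.4 q6 114.03 eff6 -0.106
```

Seat is at yaw -101° (slope about 0.3 N m/°). The screw turned 164° = 2.86 rad, which is in range. I'll back off 90° and rise with the thread.

arm_command:
  deltas:
    - {"travel":[0,0.1,0],"dr":[0,0,-7],"claw":1}
    - {"travel":[0,0.2,-0.1],"dr":[0,0,-14],"claw":1}
    - {"travel":[0,0.3,-0.2],"dr":[0,0,-21],"claw":1}
    - {"travel":[0,0.4,-0.2],"dr":[0,0,-28],"claw":1}
    - {"travel":[0,0.5,-0.3],"dr":[0,0,-35],"claw":1}
    - {"travel":[0,0.5,-0.3],"dr":[0,0,-42],"claw":1}
    - {"travel":[0,0.5,-0.4],"dr":[0,0,-49],"claw":1}
    - {"travel":[0,0.5,-0.5],"dr":[0,0,-56],"claw":1}
    - {"travel":[0,0.5,-0.5],"dr":[0,0,-63],"claw":1}
    - {"travel":[0,0.5,-0.6],"dr":[0,0,-70],"claw":1}
    - {"travel":[0,0.5,-0.6],"dr":[0,0,-77],"claw":1}
    - {"travel":[0,0.5,-0.7],"dr":[0,0,-84],"claw":1}
    - {"travel":[0,0.5,-0.7],"dr":[0,0,-88],"claw":1}
    - {"travel":[0,0.5,-0.7],"dr":[0,0,-90],"claw":1}
    - {"travel":[0,0.5,-0.7],"dr":[0,0,-90],"claw":1}
    - {"travel":[0,0.5,-0.7],"dr":[0,0,-90],"claw":1}

```text
t: 16.05
tool_pos: [556.0, 166.3, 111.1]
eef_rot: [-2.425, -1.997, -0.001]
contact_force: [1.6, 0.9, 0.7]
finger_gap: 10.1
grasp_force: 40.8
```

```bash
python3 st.py; python3 - <<'E'
from workcell import camera
from h import *
a=camera('top')['image'];b=camera('wrist')['image']
a=cv2.resize(a[100:300,170:420],(750,600),interpolation=cv2.INTER_CUBIC)
cv2.imwrite('pics/f.png',a);cv2.imwrite('pics/fw.png',b)
E
```

```text
16.05 pos [556.02 166.28 111.12] yaw -11.06 F [1.6 0.9 0.7] M [ 0.124 -0.334  0.127] gap 10.14 g 40.8 q6 24.08 eff6 0.04
```

View pics/f.png

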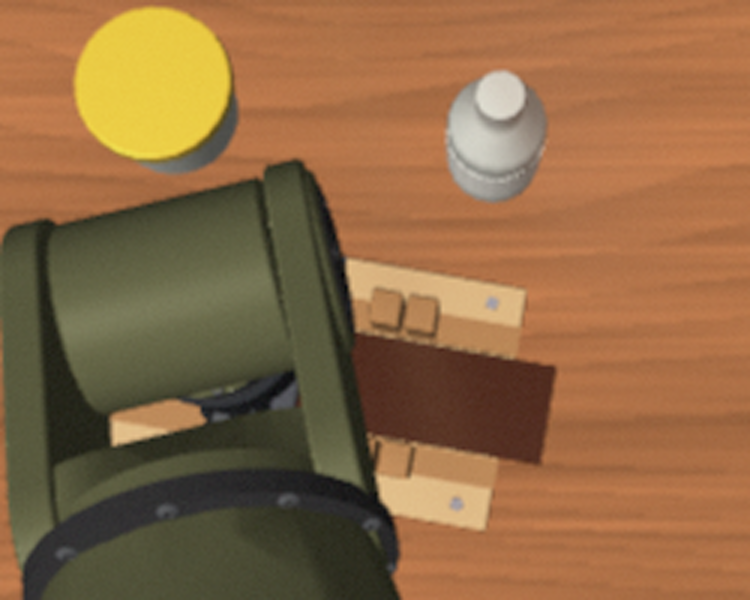

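View pics/fw.png

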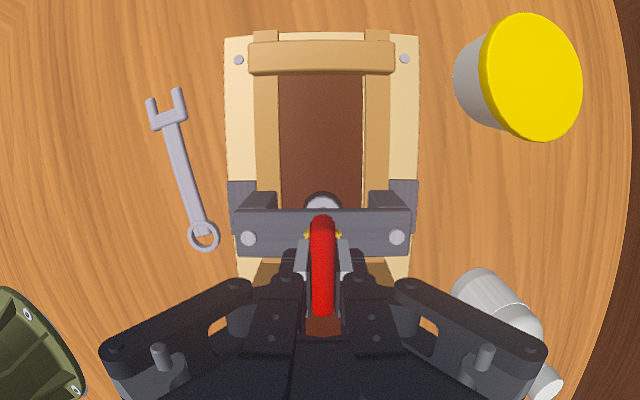

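The wrist view shows the nose tight on the stop (row 75) and the red blade square in the pads (323,265). In the top view the tail is still at (355,222), and the tub and bottle have not moved. I'm handing in.

```bash
python3 -c "
from workcell import workorder
print(workorder.job_done())"
```

```text
the job is handed in; nothing more can be done
None
```

The blank is home against the end stop, and the thumbscrew was turned 164° to its seat, backed off 90° and is still held in the grip; the glue bottle, tub and spanner were not touched, and the job is handed in at about 16 s of the 64 s allowed.

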